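# Run the last sweets from the gravity bin into the dish

## Robot

A 6-joint arm with a two-finger parallel gripper is mounted at the origin on the work surface. World frame = base frame: x ahead of the robot, y to its left, z up, the work surface at z = 0. Lengths are in m, angles in rad, forces in N, time in s.
With the tool pointing down it reaches from about 0.225 to 0.875 m from the base axis. Payload 3.4 kg.
Tool frame: the origin (TCP) lies on the mounting face of the last link; the fingertips stand 173 mm ahead of it and the grasp point (between the pads) lies 155 mm ahead of it (env.pinch_z is the distance from the TCP to the grasp point, in m); z points along the fingers, y is the direction in which the jaws open and shut (so a half turn about z gives the same grasp; the last joint's range is limited). The gripper opens to 85 mm and grips with 20 to 120 N. Pads are 22 mm wide; open, the fingers measure 114 mm over their backs; the gripper's body (76 mm by 85 mm) begins 54 mm behind the grasp point. The pads swing forward as they close: fully open they stand 13 mm farther back than shut.
Start: joints at [-1.254, 0.276, 1.505, -0, 1.361, -0.121], TCP at [0.244, -0.521, 0.405] pointing down, gripper open.
Joint ranges: [-2.89, 2.89], [-0.75, 2.08], [0.22, 2.7], [-1.18, 4.32], [0.11, 2.71], [-2.7, 2.7]. Speed limits (rad/s): [2.57, 2.57, 3.14, 3.14, 3.14, 3.14].

## Interface

Orientations are given as a rotation vector (axis times angle).
In Python, from rig import monitor, optics, env gives the robot as it stands.
- The arm moves only by the tool send_rows, never from a script. Its argument "series" is a list of rows, each a list of 7 numbers: the shift along the tool's x, y, z in mm, then the turn, a rotation vector about the tool's x, y, z in degrees, then the opening, from -1 (shut) to 1 (fully open). A call has exactly 10 rows; each row is the pose to reach, as a shift and turn from the pose measured when the call began, along the tool's axes at that moment; what a row does not reach only later rows make up. A row lasts 1/12 s, in which the tool goes at most 41.7 mm and 7.16 degrees, less where a joint would pass 70% of its speed; a pose out of reach is approached as far as the arm can. A call with a gripper value outside its range is refused whole. The fingers move at their own pace and stop on an object; "squeeze" is the grip in N (left out, the last holds). Time passes only in rows, so rows that repeat a pose let the fingers close, or fill a call up. It gives the time, the measured TCP pose, the force and the opening at its end, in the units of the state.
- monitor.get_obs(): the state, without advancing time (a new reading comes with each control period).
- optics.capture(name): name is "scene" or "top" or "wrist"; returns (picture, depth): 400x640x3 uint8, red, green, blue; 400x640 float32, m along the optical axis (not along the pixel's ray), 0 where there is no reading.
- optics.camera_info(name): a dict with "K" (3x3 intrinsics, pixels), "rvec" (rotation vector, rad) and "tvec" (3), from world to camera coordinates, as OpenCV has them; the wrist camera has in their place "tool_from_camera" (4x4, takes a point from camera to tool coordinates, whose origin is the TCP and whose axes are the flange's). Camera axes: x right, y down, z forward; pixel columns grow to the right and rows downward; lengths in m; the calibration is good to about 2 mm. The wrist camera is an equidistant fisheye: a pixel r from the principal point sees the ray r / f radians off the axis. A picture is of the moment at which its call begins: read the wrist's pose just before it. camera_info takes no time and is no camera call.
- env.close_job(): hands the job in, once; it reports no verdict.
The state is a dict: "t": time; "q": joint angles; "qd": joint speeds; "effort": joint torques, N m; "ee_pos": TCP position; "tool_rot": TCP orientation; "wrist_force": force on the tool from outside, world axes, zero at the start; "torque": the same for the moment, N m; "width": finger opening in m.
Only numpy, scipy, OpenCV 4.12 (cv2) and the standard library are available. Lean on these libraries where they do the work, as an engineer would, in place of code of your own. Each camera call takes 0.05 s, during which the arm holds its last target.

## Task

Run the last six sweets out of the gravity bin into the clay dish: with the gate still shut, set the dish upright on the counter under the end of the bin's chute and let go of it, then press the gate's spring lever down past its first two notches to the third, where the flap lies open, and hold it there. All six sweets must end up in the dish, and you finish while still holding the lever down at the third notch; do not disturb the two sauce jars or the stack of wafers.

Things in the scene. Friction and masses are not known exactly. Their poses are not given: they have to be found in the camera images.
- bin: Fixed counter-top gravity bin: dark base plate, steel uprights, sloping chute, slim clear hopper with black cap (350 mm high). Origin: on the counter, mid-width, straight below the gate's shaft (125 mm up, along the bin's y). Sweets come out towards bin -x; z up. Base plate x +15 to +230, y -60 to +60 mm, hopper x +85 to +205 mm; counter clear at x < 0 (place for the dish).
- chute_lip (a point): Middle of the lip where the chute ends, 132 mm above the bin's origin; axes as the bin's. The chute is 62 mm wide, 30 degrees steep, with clear cheeks 50 mm high. Off the open flap sweets drop at bin x = -48 mm and come down between about x = -55 and -130 mm, y within 30 mm; the dish catches them all with its centre at about bin x = -85 mm, y = 0.
- gate (a joint): Turning gate: flap (53 mm long) across the chute's end, side lever, return spring, ball catch. rad: 0 shut, flap 42 and lever 46 degrees above level, pointing to bin -x; grows as the lever goes down. Notches 0.42, 0.84, 1.26 (third: flap in line with the chute, all sweets run out within 2 s), end stop 1.36. Notches click but do not hold; let go, it springs shut. Takes 4 to 11 N down on the bar.
- gate_bar (a point): Centre of the lever's round black grip bar, 18 mm thick, 44 mm long, lying along the bin's y, to be pressed from above. It turns about the shaft at 80 mm radius: in the bin's frame x = -80 cos(e), y = +76, z = 125 + 80 sin(e) mm, with e = 0.80 rad - gate value (46 degrees up when shut): 183 mm above the counter when shut, 90 mm at the third notch.
- dish: Round open dish of thick terracotta, 160 mm across the rim, 55 mm high, wall 8 mm thick and near upright in its upper half, floor 8 mm thick, 0.34 to 0.53 kg. Origin: centre of its underside, z up. Can be picked by the rim from above, one finger inside, one outside.
- sweet0: One of six alike hard caramel-brown sweets, cubes of 24 mm with rounded edges, 20 g, lying behind the gate flap in the chute. Origin: its centre.
- sweet1: One of six alike hard caramel-brown sweets, cubes of 24 mm with rounded edges, 20 g, lying behind the gate flap in the chute. Origin: its centre.
- sweet2: One of six alike hard caramel-brown sweets, cubes of 24 mm with rounded edges, 20 g, lying behind the gate flap in the chute. Origin: its centre.
- sweet3: One of six alike hard caramel-brown sweets, cubes of 24 mm with rounded edges, 20 g, lying behind the gate flap in the chute. Origin: its centre.
- sweet4: One of six alike hard caramel-brown sweets, cubes of 24 mm with rounded edges, 20 g, lying behind the gate flap in the chute. Origin: its centre.
- sweet5: One of six alike hard caramel-brown sweets, cubes of 24 mm with rounded edges, 20 g, lying behind the gate flap in the chute. Origin: its centre.
- jar_a: Bystander: sauce jar with white cap, 72 mm across, 124 mm high. Origin: centre of its underside.
- jar_b: Bystander: sauce jar with white cap, like the other. Origin: centre of its underside.
- wafers: Bystander: stack of round wafers, 100 mm across, 55 mm high, one solid piece. Origin: centre of its underside.
Not all that is in view belongs to the job. Several things look just like the dish: the one meant starts farthest to the robot's left.

How it is judged:
By the outcome, as a careful person would: the job done as asked, in the order asked, and still so for the second after the job is handed in, while the arm keeps its last pose, push and grip.
It also fails if it takes over 51 s, if anything falls off the work surface, if the arm or the gripper's body presses on something with over 40 N, if the wrist force passes 120 N, or if a joint passes its speed limit or range.

## Working session

There is one attempt and no reset: what is moved stays moved. The work goes in short steps, Python scripts to look and compute and a tool call to move; the robot and the scene stay as the last step left them, time stands still between calls to the robot, and variables do not carry over. Pictures are saved under pics/ and viewed, and the job is handed in when it is done.

Besides the shell and the picture viewer there is one more tool, called after ">>>" as name(argument=value, ...), one argument or row to a line, values as JSON. send_rows: Moves the arm, as the interface text tells. Its arguments: {"type":"object","properties":{"series":{"type":"array","items":{"type":"array","items":{"type":"number"}}},"squeeze":{"type":"number"}},"required":["series"]}

```bash
mkdir -p pics; ls; python3 - <<'E'
from rig import monitor, optics, env
import cv2, numpy as np
o=monitor.get_obs(); print({k:np.round(v,3) for k,v in o.items()}, env.pinch_z)
for n in ("scene","top"):
    p,d=optics.capture(n); cv2.imwrite(f"pics/{n}0.png",p[:,:,::-1]); np.save(f"{n}0.npy",d); print(n,optics.camera_info(n))
print(optics.camera_info("wrist"))
E
```

```text
pics
{'t': np.float64(0.0), 'q': array([-1.254,  0.277,  1.506, -0.   ,  1.361, -0.121]), 'qd': array([-0.003, -0.001,  0.001, -0.   , -0.   ,  0.002]), 'effort': array([-3.0000e-03, -4.1679e+01, -2.4581e+01, -1.0000e-03,  1.1000e-02,
       -0.0000e+00]), 'ee_pos': array([ 0.244, -0.521,  0.404]), 'tool_rot': array([-3.065, -0.682,  0.   ]), 'wrist_force': array([-0.009,  0.293,  0.301]), 'torque': array([-0.052, -0.084, -0.066]), 'width': np.float64(0.085)} 0.1547
scene {'K': array([[478.2593701 ,   0.        , 312.92521823],
       [  0.        , 478.2593701 , 197.78676957],
       [  0.        ,   0.        ,   1.        ]]), 'rvec': array([ 0.78027082,  2.73345111, -0.89383647]), 'tvec': array([ 0.51449368, -0.10257535,  1.74214675])}
top {'K': array([[381.68102355,   0.        , 318.79785241],
       [  0.        , 381.68102355, 204.35709938],
       [  0.        ,   0.        ,   1.        ]]), 'rvec': array([ 2.16636941, -2.18545559,  0.16083411]), 'tvec': array([-0.09440511,  0.57630681,  1.09905808])}
{'K': array([[309.70691629,   0.        , 317.59942109],
       [  0.        , 309.70691629, 202.25936783],
       [  0.        ,   0.        ,   1.        ]]), 'tool_from_camera': array([[ 4.90593087e-04, -9.55702078e-01, -2.94335348e-01,
         7.46858210e-02],
       [ 9.99999866e-01,  4.19870545e-04,  3.03469729e-04,
         1.05550418e-04],
       [-1.66443907e-04, -2.94335458e-01,  9.55702156e-01,
         2.93987056e-02],
       [ 0.00000000e+00,  0.00000000e+00,  0.00000000e+00,
         1.00000000e+00]])}
```

View pics/scene0.png

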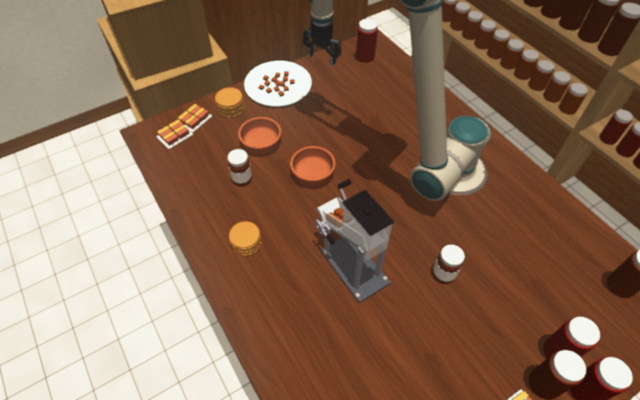

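View pics/top0.png

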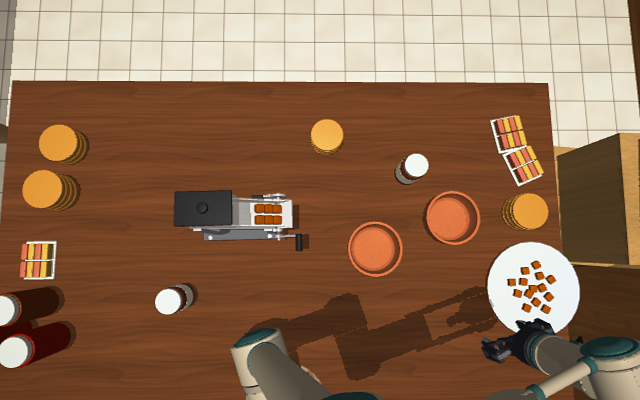

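```bash
cat > h.py <<'E'
from rig import monitor, optics, env
import cv2, numpy as np
from scipy.spatial.transform import Rotation as R
def cam(n):
    c=optics.camera_info(n); return c["K"],cv2.Rodrigues(c["rvec"])[0],c["tvec"]
def ray(n,u,v,z):
    K,Rm,t=cam(n); C=-Rm.T@t; d=Rm.T@np.linalg.inv(K)@np.array([u,v,1.]); return C+d*(z-C[2])/d[2]
def cloud(n,depth):
    K,Rm,t=cam(n); v,u=np.mgrid[:400,:640]; P=np.stack([(u-K[0,2])/K[0,0]*depth,(v-K[1,2])/K[1,1]*depth,depth],-1)
    return (P-t)@Rm
E
cat > m.py <<'E'
from h import *
import sys
for n in("top","scene"):
    im=cv2.imread(f"pics/{n}0.png"); d=np.load(f"{n}0.npy"); P=cloud(n,d)
    hsv=cv2.cvtColor(im,cv2.COLOR_BGR2HSV)
    # terracotta
    m=((hsv[...,0]<12)&(hsv[...,1]>120)&(hsv[...,2]>150)).astype(np.uint8)
    nn,l,s,c=cv2.connectedComponentsWithStats(m)
    for i in range(1,nn):
        if s[i,4]>600:
            q=P[l==i]; q=q[q[:,2]>0.049]; 
            h=cv2.convexHull(q[:,:2].astype(np.float32)); print(n,"dish",c[i].round(),s[i],"rim pts",len(q), "circ",np.round(cv2.minEnclosingCircle(h),4) if 0 else cv2.minEnclosingCircle(h),"z",np.percentile(q[:,2],[50,95]).round(4))
    V=d>0
    def rep(name,mm):
        q=P[mm&V]; print(n,name,len(q),"min",q.min(0).round(3),"max",q.max(0).round(3), "rect",cv2.minAreaRect(q[:,:2].astype(np.float32)))
    near=(P[...,1]>-0.2)&(P[...,1]<0.45)&(P[...,0]>0.25)&(P[...,0]<0.75)
    rep("cap",near&(P[...,2]>.335)&(P[...,2]<.365))
    dark=(hsv[...,2]<70)
    bar=near&dark&(P[...,2]>.165)&(P[...,2]<.2)
    nn,l,s,c=cv2.connectedComponentsWithStats((bar&V).astype(np.uint8))
    for i in range(1,nn):
        if s[i,4]>20: rep("bar%s"%c[i].round(),l==i)
    w=(hsv[...,1]<40)&(hsv[...,2]>180)&(P[...,2]>.11)&(P[...,2]<.13)&(P[...,0]<.8)&(P[...,0]>.2)&(abs(P[...,1])<.6)
    nn,l,s,c=cv2.connectedComponentsWithStats((w&V).astype(np.uint8))
    for i in range(1,nn):
        if s[i,4]>60: rep("jar%s"%c[i].round(),l==i)
    w=(hsv[...,0]>10)&(hsv[...,0]<25)&(hsv[...,1]>130)&(P[...,2]>.05)&(P[...,2]<.06)
    nn,l,s,c=cv2.connectedComponentsWithStats((w&V).astype(np.uint8))
    for i in range(1,nn):
        if s[i,4]>150: rep("waf%s"%c[i].round(),l==i)
E
python3 m.py; python3 - <<'E'
import cv2
for n,b in(("top",(160,170,410,290)),("scene",(280,140,420,310))):
    im=cv2.imread(f"pics/{n}0.png")[b[1]:b[3],b[0]:b[2]]
    f=3; cv2.imwrite(f"pics/{n}0z.png",cv2.resize(im,None,fx=f,fy=f,interpolation=2))
E
```

```text
top dish [450. 218.] [ 427  191   53   54 1797] rim pts 396 circ ((0.49728214740753174, -0.31725940108299255), 0.25940239429473877) z [0.0557 0.0597]
top dish [373. 249.] [ 348  221   55   56 1947] rim pts 429 circ ((0.44825172424316406, -0.20053547620773315), 0.137200266122818) z [0.0556 0.0598]
top cap 2034 min [0.495 0.098 0.335] max [0.573 0.222 0.354] rect ((0.5340195298194885, 0.1599360704421997), (0.076258584856987, 0.12272798269987106), 0.9614484906196594)
top bar[299. 242.] 109 min [ 0.442 -0.051  0.183] max [ 0.482 -0.033  0.197] rect ((0.46194666624069214, -0.042342446744441986), (0.041287995874881744, 0.01620711013674736), 4.468942165374756)
top jar[416. 165.] 408 min [ 0.642 -0.402  0.119] max [ 0.706 -0.338  0.129] rect ((0.6742765307426453, -0.36962929368019104), (0.06289613991975784, 0.06451366096735), 43.820133209228516)
top jar[167. 301.] 484 min [0.281 0.273 0.119] max [0.343 0.337 0.13 ] rect ((0.312406063079834, 0.3050557076931), (0.06189301982522011, 0.06392645090818405), 0.18887074291706085)
top waf[326. 135.] 774 min [ 0.735 -0.171  0.05 ] max [ 0.832 -0.075  
[... 820 characters left out ...]
.486 -0.035  0.199] rect ((0.46554073691368103, -0.04173436015844345), (0.04171236604452133, 0.014274408109486103), 1.585358738899231)
scene jar[237. 156.] 202 min [ 0.645 -0.406  0.119] max [ 0.708 -0.341  0.13 ] rect ((0.676477313041687, -0.3733111023902893), (0.06293299049139023, 0.06242244690656662), 78.04769134521484)
scene jar[453. 254.] 322 min [0.28  0.269 0.118] max [0.345 0.333 0.13 ] rect ((0.3132271468639374, 0.3009127080440521), (0.06499269604682922, 0.06358321756124496), 63.96155548095703)
scene waf[244. 234.] 513 min [ 0.737 -0.176  0.05 ] max [ 0.835 -0.077  0.06 ] rect ((0.7852804660797119, -0.1262398064136505), (0.09520883113145828, 0.09472903609275818), 30.083641052246094)
```

View pics/top0z.png

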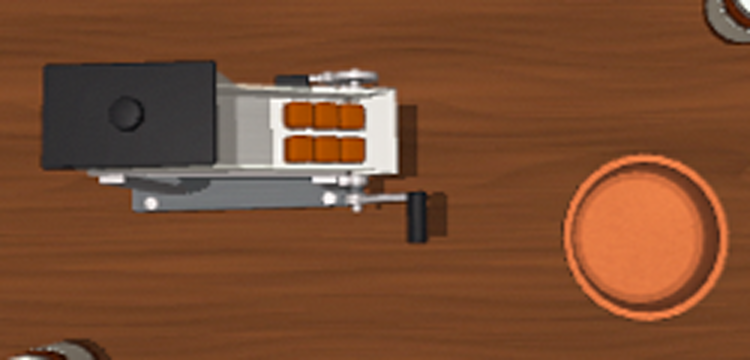

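View pics/scene0z.png

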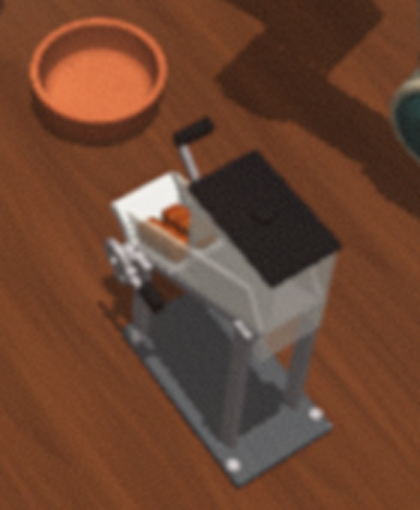

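```bash
python3 - <<'E'
from h import *
o=monitor.get_obs(); M=R.from_rotvec(o["tool_rot"]).as_matrix(); print(M.round(3),o["ee_pos"])
for n in("top","scene"):
    im=cv2.imread(f"pics/{n}0.png"); hsv=cv2.cvtColor(im,cv2.COLOR_BGR2HSV)
    m=((hsv[...,0]<14)&(hsv[...,1]>110)&(hsv[...,2]>150)).astype(np.uint8)
    K,Rm,t=cam(n)
    cs=cv2.findContours(m,cv2.RETR_EXTERNAL,cv2.CHAIN_APPROX_NONE)[0]
    for c in cs:
        if cv2.contourArea(c)<700: continue
        pts=np.array([ray(n,u,v,.055)[:2] for u,v in c[:,0]])
        ctr,r=cv2.minEnclosingCircle(pts.astype(np.float32)); e=cv2.fitEllipse((pts*1000).astype(np.float32))
        print(n,np.round(ctr,4),round(r,4),np.round(e[0],1),np.round(e[1],1))
# bar/hopper/bolts bin pose
import math
for h,b in(((.534,.1599),(.4619,-.0423)),((.5354,.1576),(.4655,-.0417))):
    h=np.array(h);b=np.array(b); d=b-h; yaw=math.atan2(d[1],d[0])-math.atan2(76,-200.7)
    x=np.array([math.cos(yaw),math.sin(yaw)]); y=np.array([-x[1],x[0]])
    print("yaw",math.degrees(yaw)%360,"len",np.hypot(*d),"orig",h-.145*x,b+.0557*x-.076*y)
    og=(h-.145*x+b+.0557*x-.076*y)/2
    print("dish target",og-.085*x,"press shut",og-.0557*x+.084*y,"mid",og-.08*x+.084*y,"third",og-.0717*x+.084*y)
E
```

```text
[[ 0.906  0.424 -0.001]
 [ 0.424 -0.906  0.002]
 [ 0.    -0.002 -1.   ]] [ 0.24371096 -0.52061025  0.40389756]
top [ 0.4433 -0.26  ] 0.0803 [ 443.7 -260. ] [156.7 157.4]
top [ 0.5325 -0.4929] 0.08 [ 532.2 -493.1] [156.6 157. ]
scene [ 0.4435 -0.264 ] 0.0812 [ 443.8 -264. ] [158.2 159.2]
scene [ 0.5327 -0.4971] 0.0822 [ 532.7 -497.2] [158.5 159.6]
yaw 91.11530793107295 len 0.21467009572830587 orig [0.53682236 0.01492747] [0.53680143 0.01486875]
dish target [ 0.53846638 -0.07008578] press shut [ 0.45391198 -0.04242636] mid [ 0.45438497 -0.06672175] third [ 0.45422342 -0.05842333]
yaw 91.41323205218384 len 0.2112025094547884 orig [0.53897614 0.01264411] [0.54010315 0.01585745]
dish target [ 0.54163601 -0.07072337] press shut [ 0.45693893 -0.04350398] mid [ 0.45753824 -0.06779658] third [ 0.45733354 -0.05949911]
```

>>> send_rows(
  series=[
    [26,-8,10,0,0,-7,0.3],
    [52,-16,20,0,0,-14,0.3],
    [78,-24,30,0,0,-21,0.3],
    [104,-32,40,0,0,-28,0.3],
    [130,-40,50,0,0,-35,0.3],
    [156,-48,60,0,0,-42,0.3],
    [182,-56,70,0,0,-49,0.3],
    [208,-64,80,0,0,-56,0.3],
    [234,-72,90,0,0,-63,0.3],
    [260,-81,100,0,0,-70,0.3],
  ],
  squeeze=80,
)

```text
t: 0.93
ee_pos: [0.4456, -0.3358, 0.3033]
tool_rot: [-2.112, -2.323, -0.001]
wrist_force: [-0.2, -0.6, 0.6]
width: 0.0553
```

>>> send_rows(
  series=[
    [0,0,0,0,0,-7,0.3],
    [0,0,0,0,0,-14,0.3],
    [0,0,0,0,0,-21,0.3],
    [0,0,0,0,0,-28,0.3],
    [0,0,0,0,0,-35,0.3],
    [0,0,0,0,0,-42,0.3],
    [0,0,0,0,0,-49,0.3],
    [0,0,0,0,0,-56,0.3],
    [0,0,0,0,0,-63,0.3],
    [0,0,0,0,0,-70,0.3],
  ],
)

```text
t: 1.77
ee_pos: [0.4455, -0.3357, 0.3028]
tool_rot: [-0.389, -3.115, -0.004]
wrist_force: [0.0, -0.3, 0.4]
width: 0.0555
```

```bash
cat >> h.py <<'E'
def tgt(x,y,z,yaw=181.2):
    "shift/turn in tool axes for a TCP target, tool down"
    o=monitor.get_obs(); A=R.from_rotvec(o["tool_rot"]); a=np.radians(yaw)
    B=R.from_matrix(np.array([[np.cos(a),np.sin(a),0],[np.sin(a),-np.cos(a),0],[0,0,-1]]))
    print("t",round(o["t"],2),"pos",o["ee_pos"].round(4),"F",o["wrist_force"].round(1),"w",round(float(o["width"]),4))
    print("shift",(A.inv().apply(np.array([x,y,z])-o["ee_pos"])*1000).round(1),"turn",(A.inv()*B).as_rotvec(degrees=True).round(2))
E
python3 -c "
from h import *
tgt(.445,-.338,.197)
p,d=optics.capture('wrist');cv2.imwrite('pics/w1.png',p[:,:,::-1])"
```

```text
t 1.77 pos [ 0.4455 -0.3357  0.3028] F [ 0.  -0.3  0.4] w 0.0555
shift [ -0.4  -2.6 105.8] turn [  0.14  -0.11 -15.43]
```

View pics/w1.png

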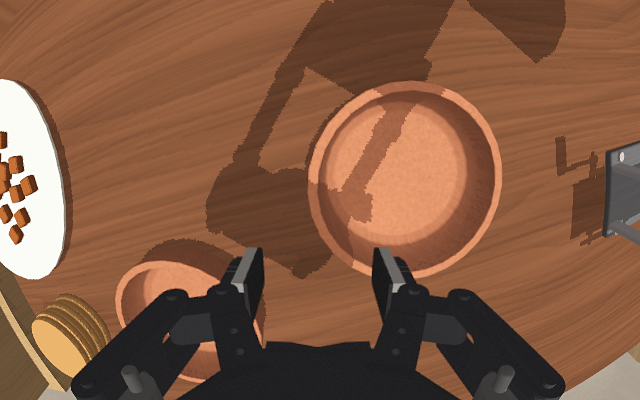

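>>> send_rows(
  series=[
    [0,-1,5,0,0,-5,0.3],
    [0,-2,10,0,0,-10,0.3],
    [0,-2.6,20,0,0,-15.4,0.3],
    [0,-2.6,30,0,0,-15.4,0.3],
    [0,-2.6,40,0,0,-15.4,0.3],
    [0,-2.6,48,0,0,-15.4,0.3],
    [0,-2.6,54,0,0,-15.4,0.3],
    [0,-2.6,55,0,0,-15.4,0.3],
    [0,-2.6,55,0,0,-15.4,0.3],
    [0,-2.6,55,0,0,-15.4,0.3],
  ],
)

```text
t: 2.65
ee_pos: [0.4449, -0.3382, 0.248]
tool_rot: [0.037, -3.14, -0.004]
wrist_force: [0.3, -0.1, -0.4]
width: 0.0555
```

```bash
python3 -c "
from h import *
tgt(.445,-.338,.197)
p,d=optics.capture('wrist');cv2.imwrite('pics/w2.png',p[:,:,::-1])"
```

```text
t 2.65 pos [ 0.4449 -0.3382  0.248 ] F [ 0.3 -0.1 -0.4] w 0.0555
shift [-0.2  0.1 51. ] turn [ 0.13 -0.08  0.15]
```

View pics/w2.png

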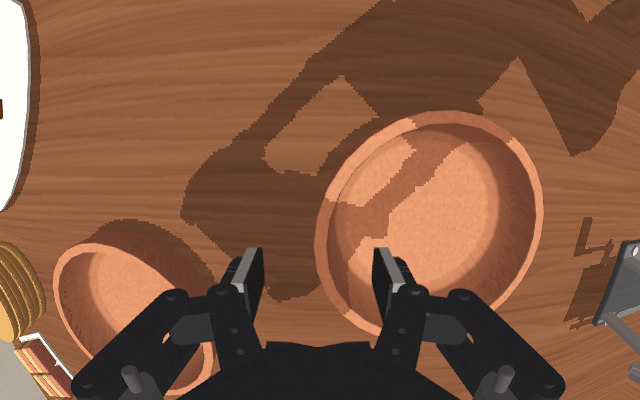

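Left rim (about column 320) lies midway between the fingers (250 and 390). Descend and close.

>>> send_rows(
  series=[
    [0,0,10,0,0,0,0.3],
    [0,0,20,0,0,0,0.3],
    [0,0,30,0,0,0,0.3],
    [0,0,40,0,0,0,0.3],
    [0,0,47,0,0,0,0.3],
    [0,0,51,0,0,0,0.3],
    [0,0,51,0,0,0,0.3],
    [0,0,51,0,0,0,-0.3],
    [0,0,51,0,0,0,-1],
    [0,0,51,0,0,0,-1],
  ],
  squeeze=80,
)

```text
t: 3.53
ee_pos: [0.445, -0.3381, 0.1977]
tool_rot: [0.037, -3.141, -0.003]
wrist_force: [-0.0, 1.8, 0.1]
width: 0.0196
```

>>> send_rows(
  series=[
    [0,0,0,0,0,0,-1],
    [0,0,0,0,0,0,-1],
    [0,0,0,0,0,0,-1],
    [0,0,0,0,0,0,-1],
    [0,0,0,0,0,0,-1],
    [0,0,-3,0,0,0,-1],
    [0,0,-7,0,0,0,-1],
    [0,0,-12,0,0,0,-1],
    [0,0,-18,0,0,0,-1],
    [0,0,-25,0,0,0,-1],
  ],
)

```text
t: 4.37
ee_pos: [0.4447, -0.3382, 0.2228]
tool_rot: [0.038, -3.14, -0.002]
wrist_force: [0.1, 0.3, -3.6]
width: 0.0066
```

```bash
python3 -c "
from h import *
tgt(.445,-.338,.22)
for n in('scene','wrist'):
  p,d=optics.capture(n);cv2.imwrite('pics/%s3.png'%n,p[:,:,::-1])"
```

```text
t 4.37 pos [ 0.4447 -0.3382  0.2228] F [ 0.1  0.3 -3.6] w 0.0066
shift [-0.3  0.2  2.8] turn [ 0.08 -0.08  0.2 ]
```

View pics/scene3.png

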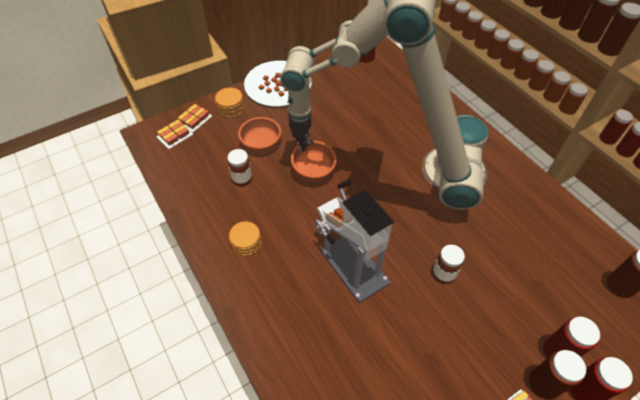

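View pics/wrist3.png

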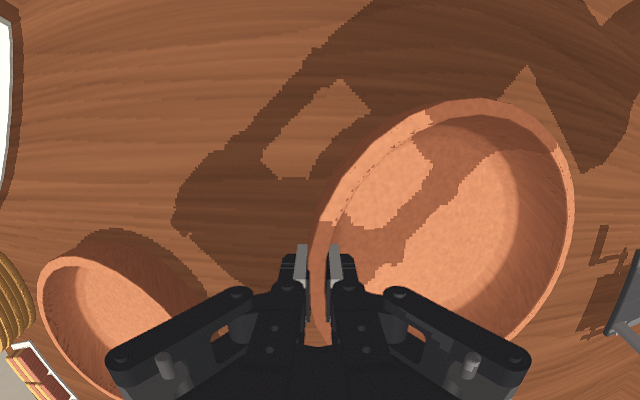

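```bash
cat >> h.py <<'E'
def dish(n,tag,zr,near):
    p,d=optics.capture(n); im=p[:,:,::-1].copy(); cv2.imwrite(f'pics/{tag}.png',im)
    hsv=cv2.cvtColor(im,cv2.COLOR_BGR2HSV); P=cloud(n,d)
    m=((hsv[...,0]<14)&(hsv[...,1]>110)&(hsv[...,2]>90)&(hsv[...,2]>150)).astype(np.uint8)
    m=m&(np.hypot(P[...,0]-near[0],P[...,1]-near[1])<.1).astype(np.uint8)
    c=max(cv2.findContours(m,cv2.RETR_EXTERNAL,cv2.CHAIN_APPROX_NONE)[0],key=cv2.contourArea)
    h=cv2.convexHull(c)[:,0]
    pts=np.array([ray(n,u,v,zr)[:2] for u,v in h]).astype(np.float32)
    ctr,r=cv2.minEnclosingCircle(pts); print(n,tag,"circle",np.round(ctr,4),round(r,4))
    k=(m>0)&(P[...,2]>.02); q=P[k]; r=np.hypot(q[:,0]-ctr[0],q[:,1]-ctr[1]); q=q[(r>.07)&(r<.079)]
    A=np.c_[q[:,:2]-ctr,np.ones(len(q))]; s=np.linalg.lstsq(A,q[:,2],rcond=None)[0]; print("rim plane slope deg",np.degrees(s[:2]).round(1),"z",s[2].round(4),len(q))
E
python3 -c "
from h import *
dish('top','top3',.08,(.4435,-.262))"
```

```text
top top3 circle [ 0.4405 -0.2584] 0.0622
rim plane slope deg [4.4 0.9] z 0.0665 223
```

View pics/top3.png

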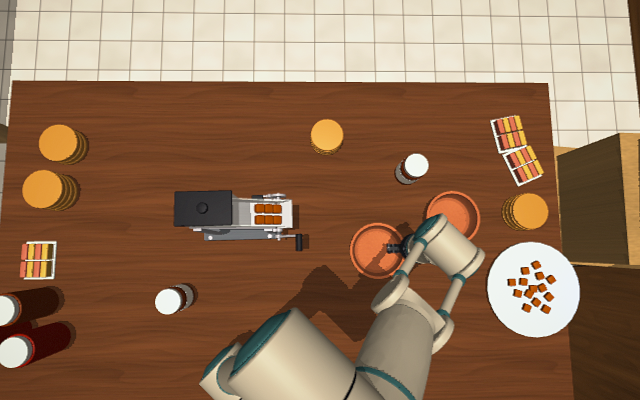

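```bash
python3 -c "
from h import *
tgt(.5415,-.1465,.2228)"
```

```text
t 4.52 pos [ 0.445  -0.3385  0.223 ] F [-0.1 -0.1 -3.3] w 0.0069
shift [-101.   189.6    0.3] turn [0.03 0.   0.16]
```

>>> send_rows(
  series=[
    [-2,4,0,0,0,0,-1],
    [-6,12,0,0,0,0,-1],
    [-12,23,0,0,0,0,-1],
    [-19,36,0,0,0,0,-1],
    [-27,51,0,0,0,0,-1],
    [-35,66,0,0,0,0,-1],
    [-43,81,0,0,0,0,-1],
    [-50,94,0,0,0,0,-1],
    [-56,105,0,0,0,0,-1],
    [-59,111,0,0,0,0,-1],
  ],
)

```text
t: 5.35
ee_pos: [0.502, -0.2239, 0.2228]
tool_rot: [0.04, -3.141, -0.003]
wrist_force: [-0.2, -0.4, -3.5]
width: 0.0066
```

>>> send_rows(
  series=[
    [-2,4,0,0,0,0,-1],
    [-6,12,0,0,0,0,-1],
    [-12,22,0,0,0,0,-1],
    [-18,34,0,0,0,0,-1],
    [-24,46,0,0,0,0,-1],
    [-30,57,0,0,0,0,-1],
    [-35,66,0,0,0,0,-1],
    [-39,73,0,0,0,0,-1],
    [-41,77,0,0,0,0,-1],
    [-42,78.5,0,0,0,0,-1],
  ],
)

```text
t: 6.18
ee_pos: [0.5423, -0.1435, 0.2229]
tool_rot: [0.042, -3.141, -0.003]
wrist_force: [-1.0, 0.5, -3.2]
width: 0.0066
```

```bash
python3 -c "
from h import *
tgt(.5415,-.1465,.198)
p,d=optics.capture('scene');cv2.imwrite('pics/scene4.png',cv2.resize(p[100:320,200:440,::-1],None,fx=2.5,fy=2.5))
p,d=optics.capture('wrist');cv2.imwrite('pics/w4.png',p[:,:,::-1])"
```

```text
t 6.18 pos [ 0.5423 -0.1435  0.2229] F [-1.   0.5 -3.2] w 0.0066
shift [ 0.9 -3.  24.9] turn [ 0.09 -0.03  0.32]
```

View pics/scene4.png

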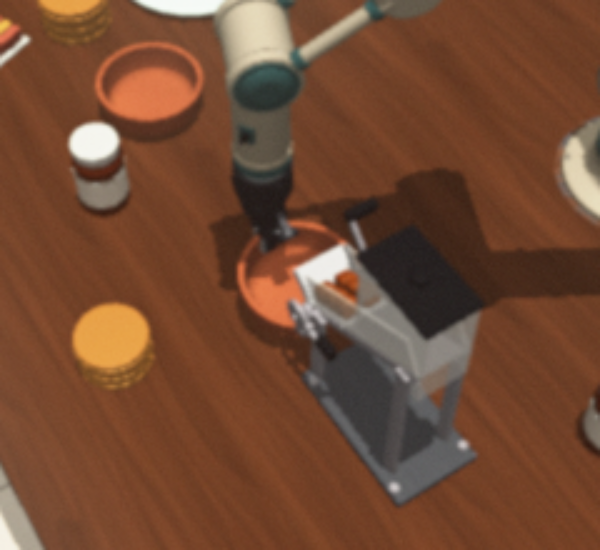

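View pics/w4.png

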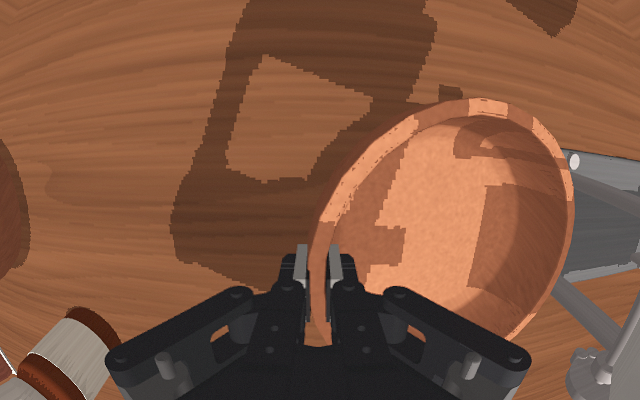

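>>> send_rows(
  series=[
    [1,-3,4,0,0,0,-1],
    [1,-3,9,0,0,0,-1],
    [1,-3,14,0,0,0,-1],
    [1,-3,18,0,0,0,-1],
    [1,-3,21,0,0,0,-1],
    [1,-3,23,0,0,0,-1],
    [1,-3,24.5,0,0,0,-1],
    [1,-3,25.5,0,0,0,-1],
    [1,-3,25.5,0,0,0,-1],
    [1,-3,25.5,0,0,0,-1],
  ],
)

```text
t: 7.12
ee_pos: [0.5427, -0.1502, 0.2025]
tool_rot: [-0.04, 3.135, -0.006]
wrist_force: [-3.8, -10.0, 28.6]
width: 0.0069
```

```bash
python3 -c "
from h import *
tgt(.5415,-.1465,.205)
p,d=optics.capture('scene');cv2.imwrite('pics/scene5.png',cv2.resize(p[160:310,270:420,::-1],None,fx=4,fy=4,interpolation=2))
p,d=optics.capture('wrist');cv2.imwrite('pics/w5.png',p[:,:,::-1])"
```

```text
t 7.12 pos [ 0.5427 -0.1502  0.2025] F [ -3.8 -10.   28.6] w 0.0069
shift [ 1.1  3.7 -2.5] turn [-0.21  0.35  0.27]
```

View pics/scene5.png

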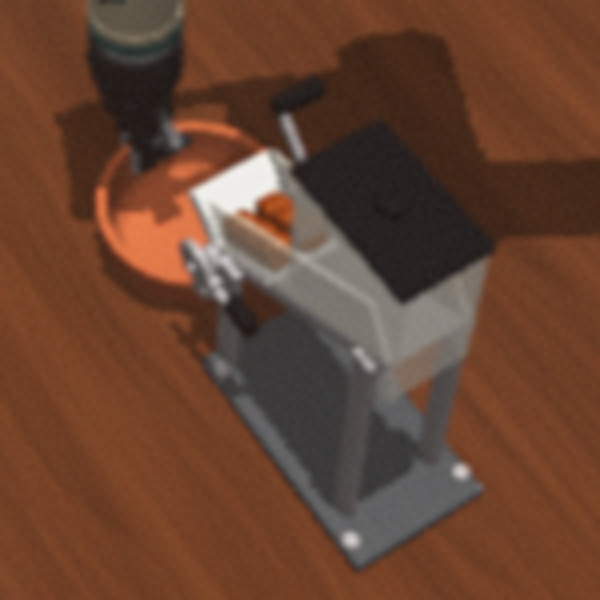

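View pics/w5.png

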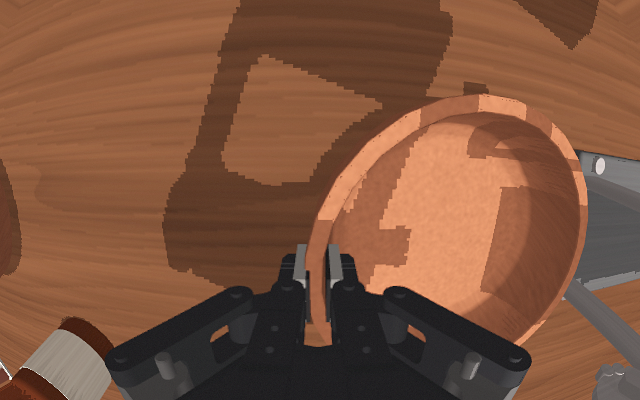

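>>> send_rows(
  series=[
    [0,1,-1,0,0,0,-1],
    [0,1,-2,0,0,0,-1],
    [0,1,-2,0,0,0,-1],
    [0,1,-2,0,0,0,-1],
    [0,1,-2,0,0,0,-1],
    [0,1,-2,0,0,0,-1],
    [0,1,-2,0,0,0,-1],
    [0,1,-2,0,0,0,-1],
    [0,1,-2,0,0,0,-1],
    [0,1,-2,0,0,0,-1],
  ],
)

```text
t: 8.05
ee_pos: [0.5422, -0.1491, 0.2069]
tool_rot: [-0.038, 3.135, -0.002]
wrist_force: [-4.3, 0.1, 17.9]
width: 0.0066
```

>>> send_rows(
  series=[
    [0,0,-1,0,0,0,-1],
    [0,0,-2,0,0,0,-1],
    [0,0,-2.5,0,0,0,-1],
    [0,0,-2.5,0,0,0,-1],
    [0,0,-2.5,0,0,0,-1],
    [0,0,-2.5,0,0,0,-1],
    [0,0,-2.5,0,0,0,-1],
    [0,0,-2.5,0,0,0,-1],
    [0,0,-2.5,0,0,0,-1],
    [0,0,-2.5,0,0,0,-1],
  ],
)

```text
t: 8.88
ee_pos: [0.5415, -0.1486, 0.2095]
tool_rot: [-0.037, 3.138, 0.002]
wrist_force: [-3.2, 2.4, 7.4]
width: 0.0071
```

```bash
cat > pl.py <<'E'
from h import *
tgt(.5415,-.1465,.205)
n='scene';p,d=optics.capture(n); im=p[:,:,::-1].copy(); P=cloud(n,d); hsv=cv2.cvtColor(im,cv2.COLOR_BGR2HSV)
m=(hsv[...,0]<14)&(hsv[...,1]>140)&(hsv[...,2]>120)&(np.hypot(P[...,0]-.54,P[...,1]+.07)<.1)
q=P[m]
for a in range(0,360,30):
    c,s=np.cos(np.radians(a)),np.sin(np.radians(a)); v=q[:,:2]-[.54,-.071]
    ang=np.degrees(np.arctan2(v[:,1],v[:,0]))%360; r=np.hypot(*v.T); k=(abs((ang-a+180)%360-180)<15)&(r>.055)
    if k.sum()>5: print(a,k.sum(),"top z",np.percentile(q[k,2],95).round(3),"rmax",np.percentile(r[k],97).round(3))
g=(hsv[...,1]<60)&(hsv[...,2]<130)&(P[...,2]>-.005)&(P[...,2]<.03)&(abs(P[...,0]-.54)<.08)&(P[...,1]>-.05)&(P[...,1]<.28)&(d>0)
print("plate",g.sum(),P[g].min(0).round(3),np.percentile(P[g],[1,50,99],axis=0).round(3))
E
python3 pl.py
```

```text
t 8.88 pos [ 0.5415 -0.1486  0.2095] F [-3.2  2.4  7.4] w 0.0071
shift [-0.1  2.1  4.5] turn [0.06 0.22 0.16]
0 31 top z 0.067 rmax 0.077
30 51 top z 0.062 rmax 0.09
60 22 top z 0.132 rmax 0.1
90 28 top z 0.172 rmax 0.1
210 31 top z 0.069 rmax 0.086
240 91 top z 0.067 rmax 0.086
270 48 top z 0.027 rmax 0.073
300 54 top z 0.07 rmax 0.084
330 53 top z 0.07 rmax 0.084
plate 1846 [ 0.471 -0.011  0.001] [[0.48  0.032 0.006]
 [0.545 0.147 0.014]
 [0.596 0.24  0.024]]
```

>>> send_rows(
  series=[
    [0,2,0,0,0,0,-1],
    [0,2,1,0,0,0,-1],
    [0,2,2,0,0,0,-1],
    [0,2,3.5,0,0,0,-1],
    [0,2,5,0,0,0,-1],
    [0,2,6,0,0,0,-1],
    [0,2,7,0,0,0,-1],
    [0,2,8,0,0,0,-1],
    [0,2,9,0,0,0,-1],
    [0,2,9,0,0,0,-1],
  ],
  squeeze=20,
)

```text
t: 9.77
ee_pos: [0.5427, -0.1493, 0.2043]
tool_rot: [-0.039, 3.133, -0.006]
wrist_force: [-5.3, -8.6, 25.6]
width: 0.0067
```

>>> send_rows(
  series=[
    [0,0,-1,0,0,0,-1],
    [0,0,-2,0,0,0,-1],
    [0,0,-3,0,0,0,-1],
    [0,0,-3,0,0,0,-1],
    [0,0,-3,0,0,0,-0.8],
    [0,0,-3,0,0,0,-0.6],
    [0,0,-3,0,0,0,-0.3],
    [0,0,-3,0,0,0,0],
    [0,0,-3,0,0,0,0.1],
    [0,0,-3,0,0,0,0.1],
  ],
)

```text
t: 10.6
ee_pos: [0.5429, -0.1496, 0.2071]
tool_rot: [-0.038, 3.132, -0.007]
wrist_force: [0.3, 0.5, -0.1]
width: 0.047
```

```bash
python3 pl.py; python3 -c "
from h import *
p,d=optics.capture('wrist');cv2.imwrite('pics/w6.png',p[:,:,::-1])"
```

```text
t 10.6 pos [ 0.5429 -0.1496  0.2071] F [ 0.3  0.5 -0.1] w 0.047
shift [1.4 3.2 2.1] turn [-0.26  0.52  0.2 ]
0 29 top z 0.063 rmax 0.078
30 52 top z 0.062 rmax 0.088
60 23 top z 0.139 rmax 0.099
90 28 top z 0.173 rmax 0.1
210 31 top z 0.061 rmax 0.088
240 88 top z 0.058 rmax 0.088
270 36 top z 0.056 rmax 0.086
300 56 top z 0.059 rmax 0.087
330 54 top z 0.061 rmax 0.089
plate 1842 [ 0.471 -0.015  0.001] [[0.48  0.033 0.007]
 [0.545 0.147 0.014]
 [0.595 0.241 0.024]]
```

View pics/w6.png

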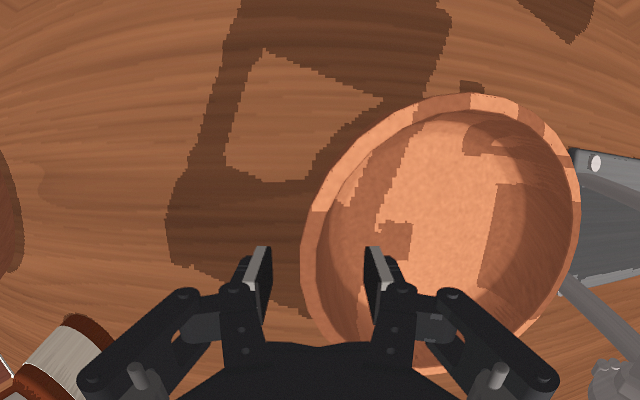

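Dish rests flat; fingers free of the rim. Rise.

>>> send_rows(
  series=[
    [0,0,-5,0,0,0,0.1],
    [0,0,-15,0,0,0,0.1],
    [0,0,-30,0,0,0,0.1],
    [0,0,-50,0,0,0,0.1],
    [0,0,-75,0,0,0,0.1],
    [0,0,-105,0,0,0,-0.5],
    [0,0,-135,0,0,0,-1],
    [0,0,-165,0,0,0,-1],
    [0,0,-190,0,0,0,-1],
    [0,0,-200,0,0,0,-1],
  ],
)

```text
t: 11.53
ee_pos: [0.5414, -0.1487, 0.4125]
tool_rot: [-0.038, 3.125, -0.012]
wrist_force: [0.7, -0.3, 0.4]
width: -0.0
```

```bash
python3 -c "
from h import *
tgt(.456,-.050,.40)
dish('top','top7',.055,(.54,-.071)); 
p,d=optics.capture('wrist');cv2.imwrite('pics/w7.png',p[:,:,::-1])"
```

```text
t 11.53 pos [ 0.5414 -0.1487  0.4125] F [ 0.7 -0.3  0.4] w -0.0
shift [ 83.2 100.9  10.3] turn [-0.45  0.96  0.21]
top top7 circle [ 0.5426 -0.0556] 0.0575
rim plane slope deg [-154.7  -58.7] z 0.2223 43
```

View pics/top7.png

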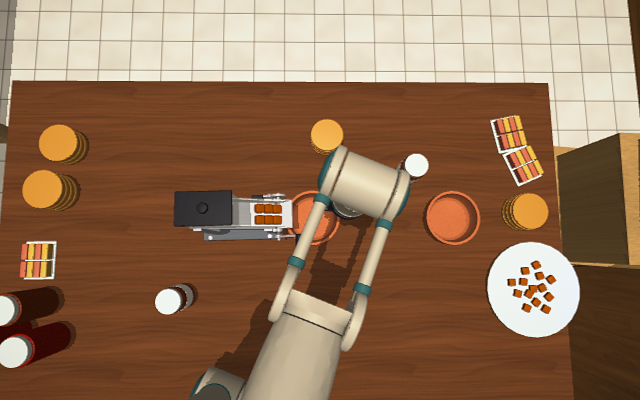

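View pics/w7.png

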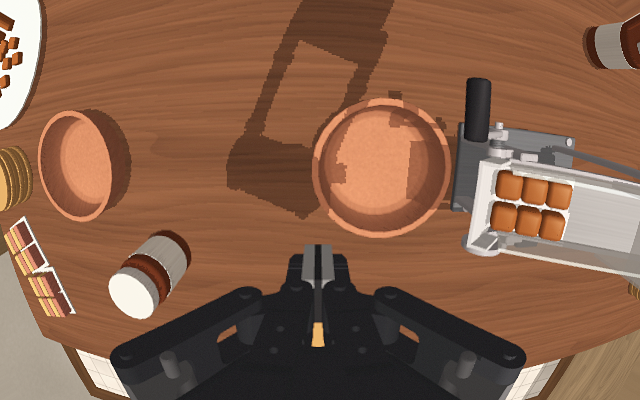

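```bash
python3 - <<'E'
from h import *
o=monitor.get_obs(); T=np.eye(4); T[:3,:3]=R.from_rotvec(o["tool_rot"]).as_matrix(); T[:3,3]=o["ee_pos"]
c=optics.camera_info("wrist"); W=T@c["tool_from_camera"]; K=c["K"]
def wr(u,v,z):
    a=np.array([(u-K[0,2])/K[0,0],(v-K[1,2])/K[1,1]]); th=np.hypot(*a); d=np.r_[a/th*np.sin(th),np.cos(th)]
    d=W[:3,:3]@d; C=W[:3,3]; return (C+d*(z-C[2])/d[2]).round(4)
for p in((313,168),(451,160),(382,97),(385,237)): print(wr(*p,.055)) 
for p in((477,79),(477,140),(465,108),(490,110)): print("bar",wr(*p,.183))
E
```

```text
[ 0.5329 -0.1565  0.055 ]
[ 0.5172 -0.0017  0.055 ]
[ 0.4543 -0.0865  0.055 ]
[ 0.6116 -0.071   0.055 ]
bar [ 0.4394 -0.0454  0.183 ]
bar [ 0.4816 -0.0418  0.183 ]
bar [ 0.4606 -0.0535  0.183 ]
bar [ 0.4595 -0.0332  0.183 ]
```

```bash
python3 -c "
from h import *
tgt(.454,-.046,.39,181.2)"
```

```text
t 11.63 pos [ 0.5412 -0.1487  0.4099] F [ 0.2 -0.4 -0.8] w 0.0
shift [ 84.9 104.9  18. ] turn [-0.38  0.8   0.21]
```

>>> send_rows(
  series=[
    [5,6,0,0,0,0,-1],
    [15,18,0,0,0,0,-1],
    [28,34,0,0,0,0,-1],
    [42,52,0,0,0,0,-1],
    [56,70,0,0,0,0,-1],
    [70,86,4,-0.4,0.8,0.2,-1],
    [79,98,9,-0.4,0.8,0.2,-1],
    [84,104,14,-0.4,0.8,0.2,-1],
    [85,105,18,-0.4,0.8,0.2,-1],
    [85,105,18,-0.4,0.8,0.2,-1],
  ],
  squeeze=60,
)

```text
t: 12.47
ee_pos: [0.4533, -0.0456, 0.3882]
tool_rot: [0.034, -3.138, -0.001]
wrist_force: [0.4, -0.2, 0.6]
width: 0.0002
```

```bash
python3 -c "
from h import *
tgt(.454,-.043,.37)
p,d=optics.capture('wrist');cv2.imwrite('pics/w8.png',p[:,:,::-1])
p,d=optics.capture('scene');cv2.imwrite('pics/s8.png',cv2.resize(p[100:250,270:420,::-1],None,fx=4,fy=4,interpolation=2))"
```

```text
t 12.47 pos [ 0.4533 -0.0456  0.3882] F [ 0.4 -0.2  0.6] w 0.0002
shift [-0.8  2.6 18.2] turn [ 0.05 -0.18  0.05]
```

View pics/w8.png

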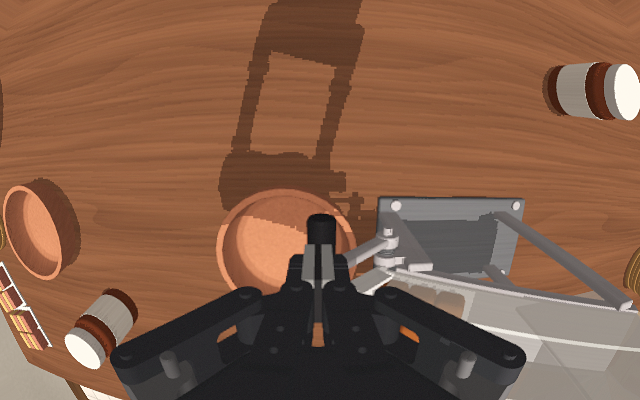

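View pics/s8.png

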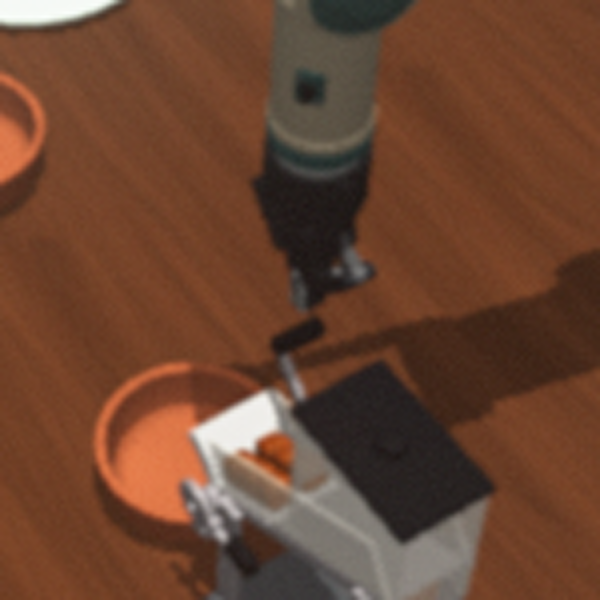

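>>> send_rows(
  series=[
    [0,2,12,0,0,0,-1],
    [0,3,20,0,0,0,-1],
    [0,2,26,0,0,0,-1],
    [0,-3,32,0,0,0,-1],
    [0,-10,40,0,0,0,-1],
    [0,-14,48,0,0,0,-1],
    [0,-18,57,0,0,0,-1],
    [0,-20,68,0,0,0,-1],
    [0,-21,77,0,0,0,-1],
    [0,-21,84,0,0,0,-1],
  ],
)

```text
t: 13.4
ee_pos: [0.456, -0.0701, 0.3066]
tool_rot: [-0.034, 3.138, -0.011]
wrist_force: [-1.2, -7.0, 7.5]
width: -0.0003
```

>>> send_rows(
  series=[
    [0,2,7,0,0,0,-1],
    [0,4,14,0,0,0,-1],
    [0,6,20,0,0,0,-1],
    [0,8,26,0,0,0,-1],
    [0,10,31,0,0,0,-1],
    [0,12,36,0,0,0,-1],
    [0,13,38.5,0,0,0,-1],
    [0,13,38.5,0,0,0,-1],
    [0,13,38.5,0,0,0,-1],
    [0,13,38.5,0,0,0,-1],
  ],
)

```text
t: 14.23
ee_pos: [0.4572, -0.0593, 0.2693]
tool_rot: [-0.036, 3.135, -0.018]
wrist_force: [-1.4, -5.0, 7.7]
width: -0.0002
```

```bash
cat > v.py <<'E'
from h import *
import sys
k=sys.argv[1]
tgt(.454,-.0587,.2705)
p,d=optics.capture('wrist');cv2.imwrite(f'pics/w{k}.png',p[:,:,::-1])
p,d=optics.capture('scene');cv2.imwrite(f'pics/s{k}.png',cv2.resize(p[130:280,260:410,::-1],None,fx=4,fy=4,interpolation=2))
p,d=optics.capture('top');cv2.imwrite(f'pics/t{k}.png',cv2.resize(p[150:290,170:390,::-1],None,fx=3.5,fy=3.5,interpolation=2))
E
python3 v.py 9
```

```text
t 14.23 pos [ 0.4572 -0.0593  0.2693] F [-1.4 -5.   7.7] w -0.0002
shift [ 3.2  0.6 -1.3] turn [-0.67  0.34  0.11]
```

View pics/w9.png

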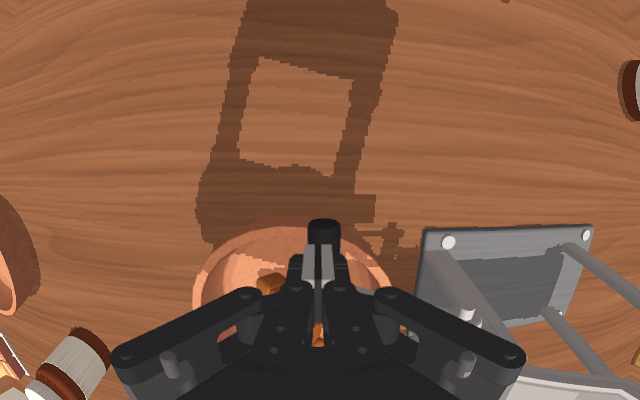

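View pics/s9.png

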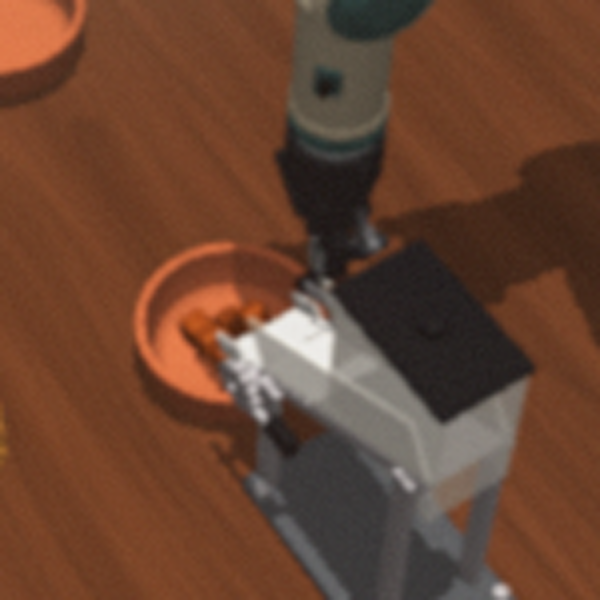

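View pics/t9.png

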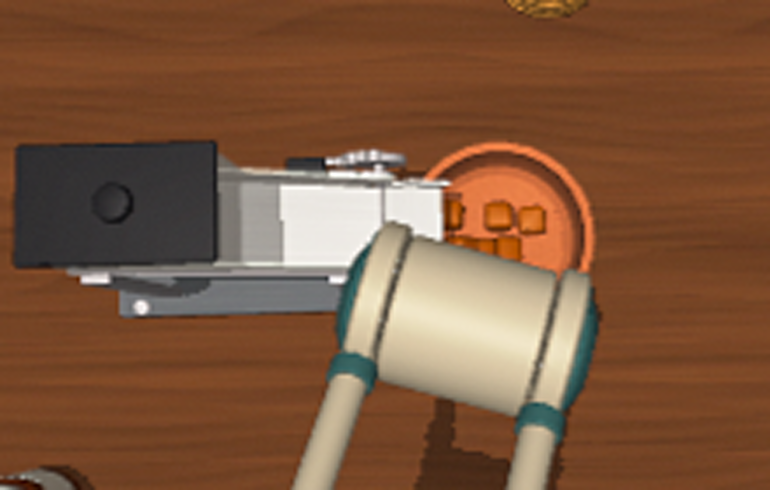

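```bash
cat > g.py <<'E'
from h import *
tgt(.454,-.0587,.2705)
og=np.array([.538,.0145]); a=np.radians(91.3); X=np.array([np.cos(a),np.sin(a)]); Y=np.array([-X[1],X[0]])
for n in('top','scene'):
    p,d=optics.capture(n); P=cloud(n,d); hsv=cv2.cvtColor(p,cv2.COLOR_RGB2HSV)
    bx=(P[...,:2]-og)@X; by=(P[...,:2]-og)@Y
    w=(hsv[...,1]<50)&(hsv[...,2]>150)&(abs(by)<.024)&(P[...,2]>.07)&(P[...,2]<.25)
    for nm,lo,hi in(("flap",-.044,-.006),("chute",.008,.05)):
        k=w&(bx>lo)&(bx<hi)
        if k.sum()>15:
            s=np.polyfit(bx[k],P[...,2][k],1); print(n,nm,k.sum(),"slope deg",np.degrees(np.arctan(s[0])).round(1),"z0",s[1].round(4))
    m=((hsv[...,0]<14)&(hsv[...,1]>150)&(hsv[...,2]<190)&(abs(by)<.09)&(bx<0)&(bx>-.2)&(P[...,2]>.012)&(P[...,2]<.05))
    k=(hsv[...,2]<60)&(by>.05)&(by<.1)&(bx<-.05)&(bx>-.1)&(P[...,2]>.06)&(P[...,2]<.12)
    if k.sum()>5: print(n,"bar pts",k.sum(),bx[k].mean().round(4),by[k].mean().round(4),np.percentile(P[...,2][k],[10,50,90]).round(4))
p,d=optics.capture('wrist'); print("wrist bar depth",d[222:240:4,318:330:4].round(3))
o=monitor.get_obs(); T=np.eye(4); T[:3,:3]=R.from_rotvec(o["tool_rot"]).as_matrix(); T[:3,3]=o["ee_pos"]
c=optics.camera_info("wrist"); W=T@c["tool_from_camera"]; K=c["K"]
for u,v in((323,224),(323,232),(323,238)):
    a=np.array([(u-K[0,2])/K[0,0],(v-K[1,2])/K[1,1]]); th=np.hypot(*a); r=np.r_[a/th*np.sin(th),np.cos(th)]; r=r/r[2]*d[v,u]
    print((W@np.r_[r,1])[:3].round(4))
E
python3 g.py
```

```text
t 14.38 pos [ 0.4571 -0.0593  0.2693] F [-1.4 -5.5  7.7] w 0.0001
shift [ 3.1  0.6 -1.2] turn [-0.67  0.35  0.1 ]
top flap 139 slope deg 31.9 z0 0.1306
top chute 299 slope deg 29.7 z0 0.1326
scene flap 53 slope deg 33.2 z0 0.1358
scene chute 20 slope deg 27.2 z0 0.1371
scene bar pts 37 -0.0688 0.0755 [0.0915 0.0974 0.1136]
wrist bar depth [[0.161 0.159 0.161]
 [0.156 0.156 0.156]
 [0.155 0.155 0.154]
 [0.155 0.154 0.154]
 [0.155 0.155 0.155]]
[ 0.4397 -0.0593  0.0925]
[ 0.4419 -0.0593  0.0978]
[ 0.4454 -0.0591  0.0971]
```

Gate is at about 1.28, just past the third notch's click and short of the stop. I'll hold it a bit longer, then check again.

>>> send_rows(
  series=[
    [0,2,1,0,0,0,-1],
    [0,2,1,0,0,0,-1],
    [0,2,1,0,0,0,-1],
    [0,2,1,0,0,0,-1],
    [0,2,1,0,0,0,-1],
    [0,2,1,0,0,0,-1],
    [0,2,1,0,0,0,-1],
    [0,2,1,0,0,0,-1],
    [0,2,1,0,0,0,-1],
    [0,2,1,0,0,0,-1],
  ],
)

```text
t: 15.37
ee_pos: [0.4573, -0.0588, 0.2693]
tool_rot: [-0.037, 3.135, -0.024]
wrist_force: [-3.6, -4.9, 9.7]
width: -0.0001
```

>>> send_rows(
  series=[
    [0,2,1,0,0,0,-1],
    [0,2,1,0,0,0,-1],
    [0,2,1,0,0,0,-1],
    [0,2,1,0,0,0,-1],
    [0,2,1,0,0,0,-1],
    [0,2,1,0,0,0,-1],
    [0,2,1,0,0,0,-1],
    [0,2,1,0,0,0,-1],
    [0,2,1,0,0,0,-1],
    [0,2,1,0,0,0,-1],
  ],
)

```text
t: 16.2
ee_pos: [0.4574, -0.0582, 0.2692]
tool_rot: [-0.039, 3.136, -0.029]
wrist_force: [-3.8, -2.6, 9.7]
width: -0.0003
```

```bash
python3 g.py; python3 v.py 10; cp pics/top0.png pics/keep_top0.png; python3 - <<'E'
from h import *
for n in ("scene","top"):
    p,d=optics.capture(n); cv2.imwrite(f"pics/{n}_end.png",p[:,:,::-1])
E
```

```text
t 16.2 pos [ 0.4574 -0.0582  0.2692] F [-3.8 -2.6  9.7] w -0.0003
shift [ 3.4 -0.4 -1.3] turn [-1.05  0.3   0.21]
top flap 144 slope deg 32.1 z0 0.1312
top chute 294 slope deg 29.4 z0 0.1328
scene flap 51 slope deg 31.6 z0 0.1348
scene chute 19 slope deg 32.0 z0 0.136
scene bar pts 36 -0.0694 0.0745 [0.0898 0.0967 0.1095]
wrist bar depth [[0.161 0.16  0.159]
 [0.156 0.155 0.155]
 [0.155 0.153 0.154]
 [0.154 0.154 0.156]
 [0.155 0.155 0.155]]
[ 0.4401 -0.0594  0.0916]
[ 0.4423 -0.0594  0.0968]
[ 0.4448 -0.0593  0.0987]
t 16.35 pos [ 0.4574 -0.0582  0.2692] F [-4.7 -4.2  8.9] w -0.0003
shift [ 3.4 -0.4 -1.3] turn [-1.05  0.31  0.21]
```

View pics/s10.png

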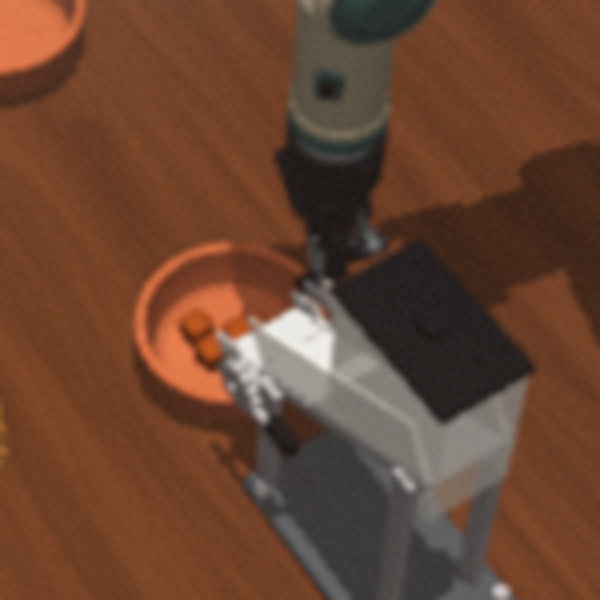

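View pics/t10.png

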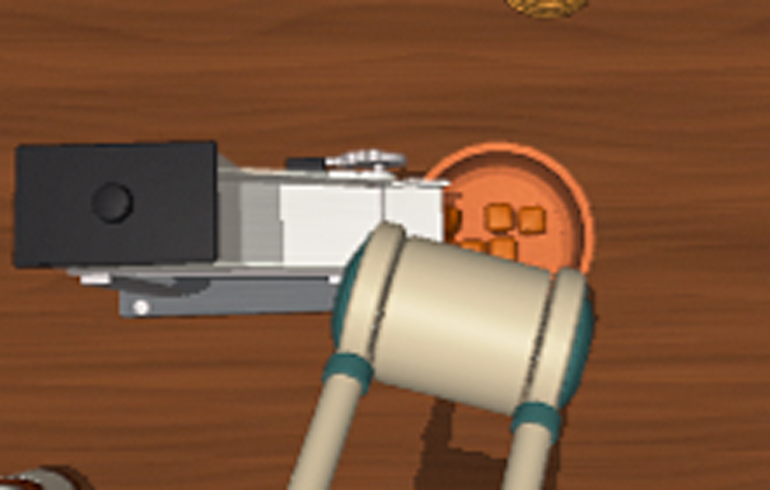

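View pics/scene_end.png

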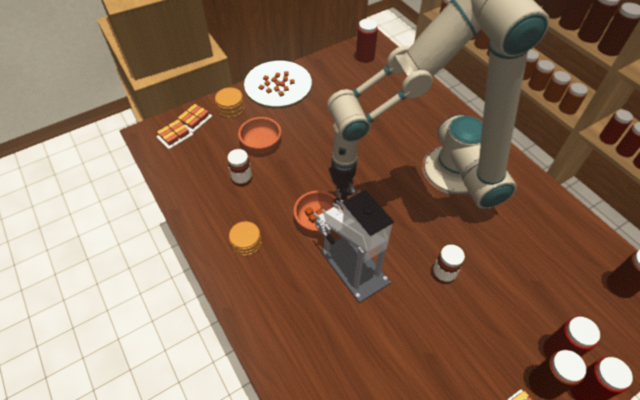

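View pics/w10.png

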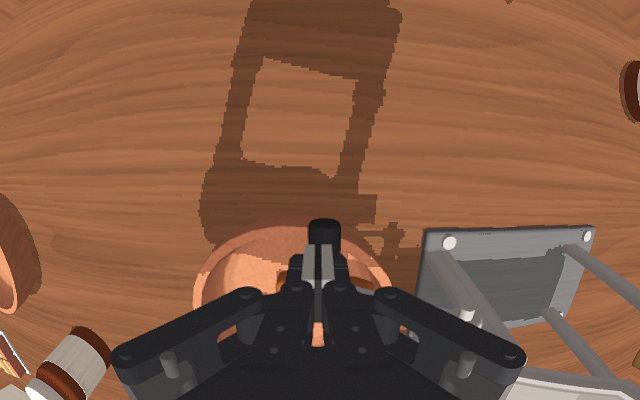

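```bash
python3 - <<'E'
import cv2
a=cv2.imread("pics/w10.png")[215:375,180:440]; cv2.imwrite("pics/w10z.png",cv2.resize(a,None,fx=3,fy=3,interpolation=2))
E
```

```text
(no output)
```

View pics/w10z.png

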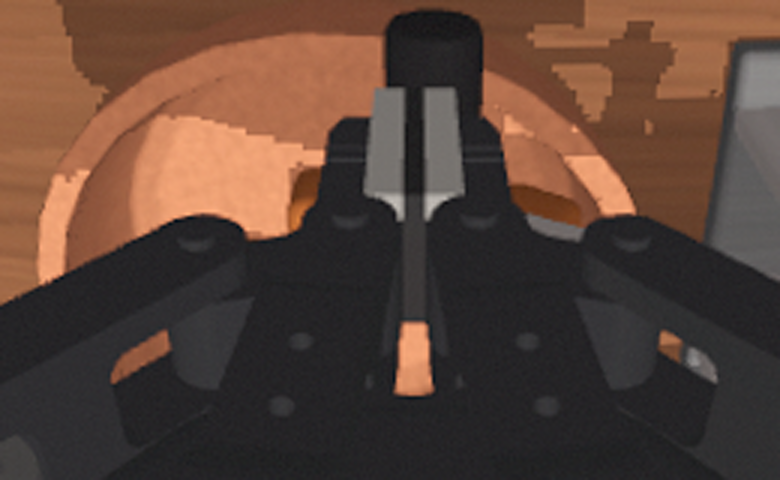

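```bash
python3 -c "
from h import *
print(env.close_job())"
```

```text
the job is handed in; nothing more can be done
None
```

I ran the sweets out of the bin into the clay dish and handed the job in at about 16.5 s, with the closed fingertips still holding the lever at the third notch. I could only see five of the six sweets clearly in the last pictures.

- **Dish:** I gripped the left-most dish by its rim and set it under the chute while the gate was shut. It hung a little tilted, so its far edge touched down first. The wrist force reached about 29 N, so I backed off before letting go. The dish then sat flat at about bin x = -94 mm, y = +3 mm, slightly off the -85 mm aim but well inside what catches the sweets.
- **Lever:** The bar measured about 88 mm up and the flap lay within about 2–3 degrees of the chute. That puts the gate at about 1.28–1.30 rad, past the 1.26 notch and short of the 1.36 stop, with a steady push of about 9 N.
- **Sweets:** The chute was empty and nothing lay on the counter in any view. The top camera showed five sweets in the dish. The wrist camera showed one more in the dish under the flap, but it could be one of those five, so I did not count the sixth for certain.
- **Bystanders:** The jars and wafers looked unmoved in the last pictures; I did not measure them again.

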